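Clear the cheese case and hold its lid at the balance point

TASK

Someone left a jam jar standing on the closed lid of the little cheese case: lift it off and stand it upright on the free part of the wooden board. Then take the lid by its steel bar, swing it up to its balance point, where it stands straight up and would fall neither way, and finish still gripping the bar and holding the lid steady there, so that a colleague can refit the missing stay. Never let the lid fall over backwards or drop shut, and leave the cheeses and the slate price marker where they are.

Things in the scene. Friction and masses are not known exactly. Their poses are not given: they have to be found in the camera images.
- case: Fixed wooden open-topped cheese case, 150 mm (x) by 220 mm (y) by 70 mm high, walls 8 mm, two small cheeses inside. Origin: centre of its underside on the counter; z up; its -x axis points to the front, where the lid's bar is (roughly towards the robot). Carries the lid.
- lid (a joint): Lid angle, rad: 0 closed (level, on its stop), grows as the front edge rises; 1.571 = upright, the balance point; past that it falls backwards to a stop at 2.4. The hinge is almost frictionless: the lid falls from either side unless held. Lid: clear acrylic panel with dark wooden edging, 150 mm from hinge to front edge, 220 mm wide, 8 mm thick, about 0.35 kg.
- lid_hinge (a point): Middle of the hinge axis, along the case's far (+x) rim, 75 mm above the counter; the axis is parallel to the case's y. The closed lid's top face lies 4 mm above this point, its underside 4 mm below.
- lid_bar (a point): Middle of the lid's round steel grip bar: 14 mm diameter, 150 mm long, parallel to the hinge (case's y), 195 mm from the hinge axis in the panel's plane, 45 mm clear of the panel's front edge on two 8 mm rods 70 mm either side of the middle. Closed, it is 75 mm above the counter. A gripper pointing down can pinch it (closing along case's x) and stay so all the way: the bar turns between the pads.
- jar: Loose dark red jam jar with paper band and brass cap, round, 52 mm in diameter, 80 mm high, about 0.2 kg, standing near the middle of the closed lid. Origin: centre of its underside; z up.
- board: Fixed light wooden board, 200 mm (x) by 160 mm (y) by 18 mm thick. Origin: centre of its underside; z up. The block of cheese stands on its +x half; the -x half is free (the middle of the free part is 50 mm from the origin along -x).
- cheese: Loose yellow block of hard cheese standing on the board, 50 mm (x) by 100 mm (y) by 55 mm high. Origin: centre of its underside. Leave alone.
- wheel: Loose grey-brown wheel of cheese on the counter beyond the work, 120 mm in diameter, 70 mm high. Origin: centre of its underside. Leave alone.
- marker: Loose slate price marker on a wooden foot, 60 mm wide (y), 35 mm deep, 64 mm high, on the counter between case and board. Origin: centre of its underside. Leave alone.

How it is judged:
By the outcome, as a careful person would: the job done as asked, in the order asked, and still so for the second after the job is handed in, while the arm keeps its last pose, push and grip.
It also fails if it takes over 64 s, if anything falls off the work surface, if the arm or the gripper's body presses on something with over 40 N, if the wrist force passes 120 N, or if a joint passes its speed limit or range.

ROBOT

A 7-joint arm with a two-finger parallel gripper is mounted at the origin on the work surface. World frame = base frame: x ahead of the robot, y to its left, z up, the work surface at z = 0. Lengths are in mm, angles in rad, forces in N, time in s.
With the tool pointing down it reaches from about 400 to 900 mm from the base axis. Payload 5.5 kg.
Tool frame: the origin (TCP) lies between the finger pads, 19 mm behind the fingertips; this is the grasp point; z points along the fingers, y is the line along which they close (so a half turn about z gives the same grasp; the last joint's range is limited). The gripper opens to 85 mm and grips with 20 to 120 N. Pads are 22 mm wide; open, the fingers measure 114 mm over their backs; the gripper's body (76 mm by 85 mm) begins 54 mm behind the grasp point. The pads swing forward as they close: fully open they stand 13 mm farther back than shut.
Start: joints at [1.539, 0.501, -0.427, 1.55, 0.221, 1.138, -0.21], TCP at [188.889, -621.949, 250.01] pointing down, gripper open.
Joint ranges: [-2.88, 2.88], [-0.31, 2.03], [-1.54, 1.56], [0.2, 2.42], [-1.41, 4.55], [0.19, 2.02], [-2.57, 2.57]. Speed limits (rad/s): [2.57, 2.57, 3.14, 3.14, 3.14, 3.14, 3.14].

INTERFACE

Orientations are given as a rotation vector (axis times angle).
In Python, from bench import ctrl, viewer, job, readout gives the robot as it stands (ctrl), with the cameras (viewer), the job (job) and the readings (readout).
- The arm moves only by the tool drive_effector, called after "Emit:" in YAML: its name, and indented under it one key for each argument. Schema: {"type":"object","properties":{"moves":{"type":"array","items":{"type":"number"},"minItems":6,"maxItems":30},"finger_gap":{"type":"number"},"only":{"type":"string"},"quiet":{"type":"boolean"},"lines":{"type":"string"}},"required":["moves"],"additionalProperties":false}. moves is one flat list of numbers that holds 1 to 5 rows one after another, with no inner brackets; each row has 6 numbers: dx, dy, dz in normalised numbers (1 is 400 mm), then a rotation vector rx, ry, rz in a scale on which 1.0 is 4 rad; each row is the pose to reach, as a shift and turn from the pose commanded when the call began, along the tool's axes at that moment; what a row does not reach only later rows make up. A row lasts 1/10 s, in which the tool goes at most 50 mm and 0.15 rad, less where a joint would pass 70% of its speed; a pose out of reach is approached as far as the arm can. finger_gap is the opening from 0.0 (shut) to 1.0 (fully open), set as the call begins (left out keeps the last). The fingers move at their own pace and stop on an object; the grip force is fixed at half the most. Time passes only in rows, so rows that do not move let the fingers close. The tool returns the time, the measured TCP pose, the force, the opening and the grip force at its end. only (a regular expression) keeps the lines of the reply that match it, lines (a string "A,B") keeps lines A to B, and quiet returns only ok. No shift or turn number may pass 1 either way. Input that does not fit is refused with a message, and nothing moves.
- readout.observe(): the state, without advancing time (a new reading comes with each control period).
- viewer.camera(name): name is "scene" or "top" or "wrist"; returns a dict with "image" (400x640x3 uint8, red, green, blue), "range_z" (400x640 float32, mm along the optical axis (not along the pixel's ray), 0 where there is no reading), "fx", "fy", "cx", "cy" (pixels), "rvec" (rotation vector, rad) and "tvec" (3), from world to camera coordinates, as OpenCV has them. Camera axes: x right, y down, z forward; pixel columns grow to the right and rows downward; lengths in mm; the calibration is good to about 2 mm. A picture is of the moment at which its call begins.
- job.job_done(): hands the job in; it is judged then, once.
The state is a dict: "time_s": time; "joint_pos": joint angles; "joint_velocities": joint speeds; "joint_torque": joint torques, N m; "tool_pos": TCP position; "orientation": TCP orientation; "force": force on the tool from outside, world axes, zero at the start; "torque": the same for the moment, N m; "finger_gap": opening from 0.0 (shut) to 1.0 (fully open); "finger_force": force on a finger pad.
Only numpy, scipy, OpenCV 4.12 (cv2) and the standard library are available. Lean on these libraries where they do the work, as an engineer would, in place of code of your own. Each camera call takes 0.05 s, during which the arm holds its last target. There are 200 camera calls.

## Working session

There is one attempt and no reset: what is moved stays moved. The work goes in short steps, Python scripts to look and compute and a tool call to move; the robot and the scene stay as the last step left them, time stands still between calls to the robot, and variables do not carry over. Pictures are saved under pics/ and viewed, at most 10 in all, crops included, and the job is handed in when it is done.

```bash
ls; mkdir -p pics
```

Create h.py:
```python
import numpy as np, cv2
from bench import ctrl, viewer, job, readout
def cam(n):
    c=viewer.camera(n); R=cv2.Rodrigues(np.array(c["rvec"],float))[0]; t=np.array(c["tvec"],float).ravel()
    z=c["range_z"]; v,u=np.mgrid[:400,:640]
    P=np.stack([(u-c["cx"])/c["fx"]*z,(v-c["cy"])/c["fy"]*z,z],-1)
    W=(P-t)@R; W[z<=0]=np.nan
    return c["image"],W,c
def save(img,n): cv2.imwrite("pics/"+n,img[...,::-1])
```

Run:
```python
from h import *
for n in("top","scene"):
    i,W,c=cam(n); save(i,n+"1.png"); np.save(n+"1.npy",W)
s=readout.observe(); print(s)
```

```text
bench.py
pics
{'time_s': 0.1, 'joint_pos': array([ 1.53924881,  0.50177087, -0.42682472,  1.55134201,  0.22079836,
        1.13828634, -0.21026725]), 'joint_velocities': array([ 4.44911737e-04, -2.20330873e-04, -2.68372523e-05, -1.03531067e-03,
        2.04782008e-04,  5.99030319e-04,  1.17230144e-03]), 'joint_torque': array([-1.02964634e-02, -5.70816815e+01, -5.83843455e+00, -2.81751466e+01,
        1.04766403e-02,  5.59706386e-03, -3.04029800e-05]), 'tool_pos': array([ 188.62672165, -621.41499563,  249.05545814]), 'orientation': array([-3.10579223e+00, -4.61205475e-01,  2.82108082e-04]), 'force': array([-0.3322106 ,  0.16310205, -1.37224529]), 'torque': array([-0.00661514,  0.05330676, -0.0219262 ]), 'finger_force': 0.0, 'finger_gap': 1.004001010472076}
```

View pics/top1.png

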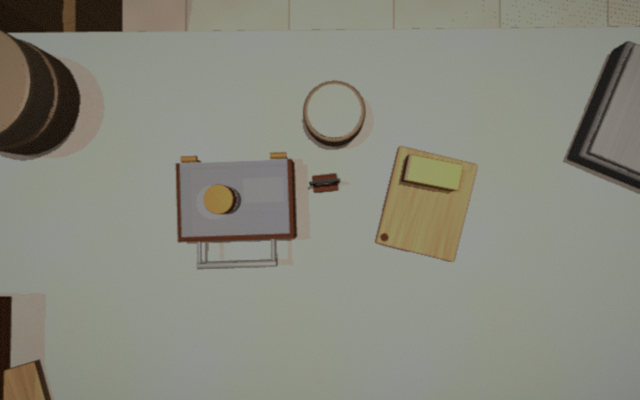

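View pics/scene1.png

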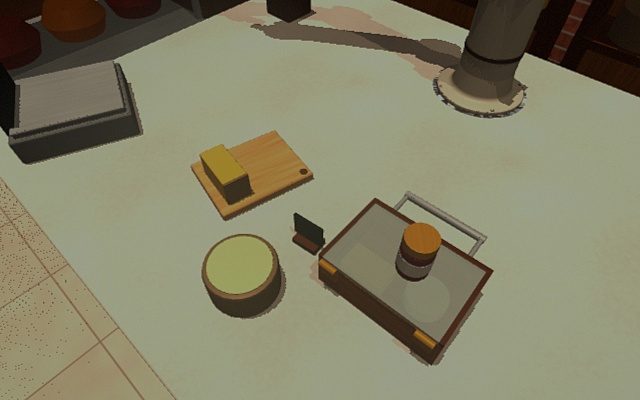

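The top view shows the jar cap at about (219,199) and the bar from (198,265) to (277,264). The case corners are near (178,163) to (295,238), the marker is at (325,183), and the free half of the board is around (418,225). I'll convert these to world positions.

Run:
```python
from h import *
W=np.load("top1.npy"); 
img=cv2.imread("pics/top1.png")
np.set_printoptions(precision=1,suppress=True)
def reg(u0,u1,v0,v1,zl,zh):
    w=W[v0:v1,u0:u1].reshape(-1,3); w=w[(w[:,2]>zl)&(w[:,2]<zh)]
    return w
def rect(n,w,a=True):
    c,s,ang=cv2.minAreaRect(w[:,:2].astype(np.float32)); print(n,len(w),"c",np.array(c),np.array(s),ang,"zmed",np.median(w[:,2]),"mean",w.mean(0))
rect("jar",reg(195,245,175,222,145,175))
rect("bar",reg(190,285,258,275,55,95))
rect("lid",reg(165,305,150,248,68,90))
rect("board",reg(365,490,140,270,10,26))
rect("cheese",reg(395,470,145,195,60,85))
rect("marker",reg(303,350,165,200,20,80))
for u,v in [(198,265),(237,265),(276,264),(219,199),(418,225),(260,270),(200,170)]: print(u,v,W[v,u])
w=reg(190,285,258,275,55,95); A=np.polyfit(w[:,1],w[:,0],1); print("bar line",A)
```

Add to h.py:
```python
def rel(*p):
    s=readout.observe(); R=cv2.Rodrigues(np.array(s["orientation"]))[0]
    for q in p: print("target",q,"shift",(R.T@(np.array(q)-s["tool_pos"])).round(1))
    print("t",s["time_s"],"pos",np.round(s["tool_pos"],1),"yaw",round(float(np.arctan2(R[1,0],R[0,0])),3),"j",np.round(s["joint_pos"],2),"F",np.round(s["force"],1))
```

Run:
```python
from h import *
W=np.load("top1.npy")
xs=[];ys=[]
for u in range(201,275):
    w=W[258:275,u]; w=w[w[:,2]>70]; xs.append(np.median(w[:,0])); ys.append(np.median(w[:,1]))
xs=np.array(xs);ys=np.array(ys);k=(ys>110)&(ys<230)
p=np.polyfit(ys[k],xs[k],1); print(p,np.std(xs[k]-np.polyval(p,ys[k])))
# panel only: rect of panel (x>bar+35)
w=W[150:246,165:305].reshape(-1,3); w=w[(w[:,2]>70)&(w[:,2]<90)&(w[:,0]>510)]
# side edges (y min/max per x) and front/rear edges per y
for a,b,n in((0,1,"side"),(1,0,"frontrear")):
    bins=np.arange(w[:,a].min()+15,w[:,a].max()-15,4); lo=[];hi=[]
    for q in bins:
        z=w[abs(w[:,a]-q)<3,b]; lo.append(z.min());hi.append(z.max())
    print(n,np.polyfit(bins,lo,1),np.polyfit(bins,hi,1),np.median(lo),np.median(hi))
rel((500,-50,250),(595.5,184.3,250))
```

```text
[-3.91277924e-02  4.82969290e+02] 0.32288632655706595
side [ 0.04094792 38.98250356] [2.67470483e-02 2.66665916e+02] 63.766756494144595 282.4541157323183
frontrear [-3.12829214e-02  5.25637598e+02] [-5.11750364e-02  6.82818386e+02] 520.7105797905267 671.5228496481257
target (500, -50, 250) shift [ 4.640e+02 -4.563e+02 -1.000e-01]
target (595.5, 184.3, 250) shift [ 6.234e+02 -6.527e+02  2.000e-01]
t 0.1 pos [ 188.6 -621.4  249.1] yaw 0.295 j [ 1.54  0.5  -0.43  1.55  0.22  1.14 -0.21] F [-0.3  0.2 -1.4]
```

Units first: shifts go in shares of 400 mm and turns go in shares of 4 rad. So -172 mm / 400 = -0.43, 166 mm / 400 = 0.415.

Emit:
drive_effector:
  moves: [0.075, -0.08, 0, 0, 0, 0, 0.16, -0.1675, 0, 0, 0, 0, 0.245, -0.255, 0, 0, 0, 0, 0.33, -0.3425, 0, 0, 0, 0, 0.415, -0.43, 0, 0, 0, 0]

```text
time_s: 0.6
tool_pos: [298.2, -407.1, 249.7]
orientation: [-3.107, -0.461, 0.0]
force: [0.3, -0.1, 0.6]
finger_gap: 1.003
finger_force: 0.0
```

Emit:
drive_effector:
  moves: [0.085, -0.0875, 0, 0, 0, 0, 0.17, -0.175, 0, 0, 0, 0, 0.255, -0.2625, 0, 0, 0, 0, 0.34, -0.35, 0, 0, 0, 0, 0.425, -0.4375, 0, 0, 0, 0]

```text
time_s: 1.1
tool_pos: [409.8, -190.5, 250.0]
orientation: [3.107, 0.461, -0.0]
force: [1.9, -1.0, 0.5]
finger_gap: 0.998
finger_force: 0.0
```

```bash
python3 -c "
from h import *
rel((595.5,184.3,250))"
```

```text
target (595.5, 184.3, 250) shift [ 2.865e+02 -3.047e+02 -2.000e-01]
t 1.1 pos [ 409.8 -190.5  250. ] yaw 0.295 j [ 1.04  0.17 -0.72  2.02  0.13  1.   -1.02] F [ 1.9 -1.   0.5]
```

Converted, -170 mm / 400 = -0.425, 160 mm / 400 = 0.4.

Emit:
drive_effector:
  moves: [0.085, -0.0875, 0, 0, 0, 0, 0.17, -0.175, 0, 0, 0, 0, 0.255, -0.2625, 0, 0, 0, 0, 0.34, -0.35, 0, 0, 0, 0, 0.4, -0.425, 0, 0, 0, 0]

```text
time_s: 1.6
tool_pos: [514.2, 19.7, 250.0]
orientation: [-3.106, -0.463, -0.001]
force: [0.5, -1.0, 0.2]
finger_gap: 1.004
finger_force: 0.0
```

Emit:
drive_effector:
  moves: [0.075, -0.08, 0, 0, 0, 0, 0.15, -0.16, 0, 0, 0, 0, 0.225, -0.24, 0, 0, 0, 0, 0.28, -0.3, 0, 0, 0, 0, 0.28, -0.3, 0, 0, 0, 0]

```text
time_s: 2.1
tool_pos: [585.5, 170.5, 249.8]
orientation: [-3.102, -0.471, -0.001]
force: [-1.2, 0.8, 0.4]
finger_gap: 1.0
finger_force: 0.0
```

```bash
python3 -c "
from h import *
rel((595.5,184.3,250),(595.5,184.3,122))
i,W,c=cam('wrist'); save(i,'w1.png')
"
```

```text
target (595.5, 184.3, 250) shift [ 13.6 -10.2  -0.2]
target (595.5, 184.3, 122) shift [ 13.5  -9.7 127.8]
t 2.1 pos [585.5 170.5 249.8] yaw 0.302 j [ 0.26  0.51 -0.8   1.65  0.39  1.15 -1.91] F [-1.2  0.8  0.4]
```

View pics/w1.png

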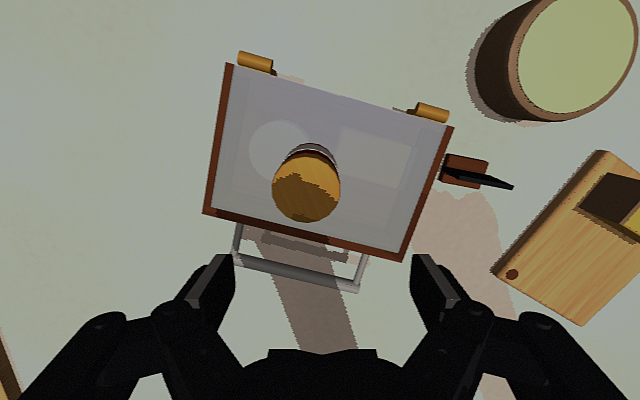

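The wrist view shows the jar cap at (306,187), between the fingers sideways, with the bar in front from (240,260) to (355,285). I'll check the jar position against this view, then correct and descend.

Converted, 14 mm / 400 = 0.035, -10 mm / 400 = -0.025.

Emit:
drive_effector:
  moves: [0.0175, -0.0125, 0, 0, 0, 0, 0.035, -0.025, 0, 0, 0, 0, 0.035, -0.025, 0, 0, 0, 0, 0.035, -0.025, 0, 0, 0, 0]

```text
time_s: 2.55
tool_pos: [596.1, 177.2, 250.0]
orientation: [3.107, 0.46, -0.0]
force: [-0.0, -0.4, -0.6]
finger_gap: 1.003
finger_force: 0.0
```

```bash
python3 -c "
from h import *
i,W,c=cam('wrist'); w=W.reshape(-1,3); k=(w[:,2]>152)&(w[:,2]<168)&(abs(w[:,0]-595)<45)&(abs(w[:,1]-184)<45); q=w[k]
print(len(q),cv2.minAreaRect(q[:,:2].astype('f4')),np.median(q[:,2]))
rel((595.5,184.3,250),(595.5,184.3,122))
"
```

```text
3504 ((596.4905395507812, 187.11529541015625), (50.67554473876953, 50.94364929199219), 67.5490493774414) 158.6537183265024
target (595.5, 184.3, 250) shift [ 1.6 -7.   0. ]
target (595.5, 184.3, 122) shift [  1.6  -7.1 128. ]
t 2.6 pos [596.1 177.1 250. ] yaw 0.294 j [ 0.23  0.53 -0.79  1.62  0.41  1.16 -1.93] F [ 0.3 -0.3  0.4]
```

Converted, 105 mm / 400 = 0.2625, 85 mm / 400 = 0.2125.

Emit:
drive_effector:
  moves: [0.005, -0.02, 0, 0, 0, 0, 0.005, -0.02, 0.075, 0, 0, 0, 0.005, -0.02, 0.15, 0, 0, 0, 0.005, -0.02, 0.2125, 0, 0, 0, 0.005, -0.02, 0.2625, 0, 0, 0]

```text
time_s: 3.1
tool_pos: [594.9, 186.1, 143.5]
orientation: [3.107, 0.461, -0.002]
force: [0.1, 0.2, 0.2]
finger_gap: 1.0
finger_force: 0.0
```

Emit:
drive_effector:
  moves: [0, 0, 0.025, 0, 0, 0, 0, 0, 0.05, 0, 0, 0, 0, 0, 0.05, 0, 0, 0]

```text
time_s: 3.4
tool_pos: [595.1, 186.0, 124.2]
orientation: [3.107, 0.462, -0.002]
force: [-0.6, 0.4, -0.9]
finger_gap: 1.006
finger_force: 0.0
```

Emit:
drive_effector:
  moves: [0, 0, 0, 0, 0, 0, 0, 0, 0, 0, 0, 0, 0, 0, 0, 0, 0, 0, 0, 0, 0, 0, 0, 0, 0, 0, 0, 0, 0, 0]
  finger_gap: 0.4

```text
time_s: 3.9
tool_pos: [596.5, 186.5, 126.4]
orientation: [-3.107, -0.461, -0.004]
force: [-0.9, 0.1, 5.0]
finger_gap: 0.594
finger_force: 62.3
```

Emit:
drive_effector:
  moves: [0, 0, 0, 0, 0, 0, 0, 0, 0, 0, 0, 0, 0, 0, 0, 0, 0, 0]
  finger_gap: 0.0

```text
time_s: 4.2
tool_pos: [596.5, 186.5, 126.4]
orientation: [-3.107, -0.461, -0.004]
force: [-0.4, -0.5, 6.2]
finger_gap: 0.6
finger_force: 62.3
```

Converted, -100 mm / 400 = -0.25, -75 mm / 400 = -0.1875.

Emit:
drive_effector:
  moves: [0, 0, -0.02, 0, 0, 0, 0, 0, -0.0625, 0, 0, 0, 0, 0, -0.125, 0, 0, 0, 0, 0, -0.1875, 0, 0, 0, 0, 0, -0.25, 0, 0, 0]

```text
time_s: 4.7
tool_pos: [595.4, 186.1, 226.9]
orientation: [-3.107, -0.462, -0.0]
force: [0.0, -0.6, -2.6]
finger_gap: 0.594
finger_force: 62.6
```

Emit:
drive_effector:
  moves: [0, 0, -0.025, 0, 0, 0, 0, 0, -0.0375, 0, 0, 0, 0, 0, -0.0375, 0, 0, 0]

```text
time_s: 5.0
tool_pos: [595.6, 185.9, 240.3]
orientation: [3.107, 0.461, 0.001]
force: [-0.3, -0.2, -2.8]
finger_gap: 0.593
finger_force: 62.6
```

```bash
python3 -c "
from h import *
rel((543.8,-185.3,240))
i,W,c=cam('scene'); save(i,'s2.png')"
```

```text
target (543.8, -185.3, 240) shift [-1.574e+02  3.402e+02  3.000e-01]
t 5.0 pos [595.6 185.9 240.3] yaw 0.295 j [ 0.22  0.55 -0.79  1.62  0.42  1.15 -1.95] F [-0.3 -0.2 -2.8]
```

View pics/s2.png

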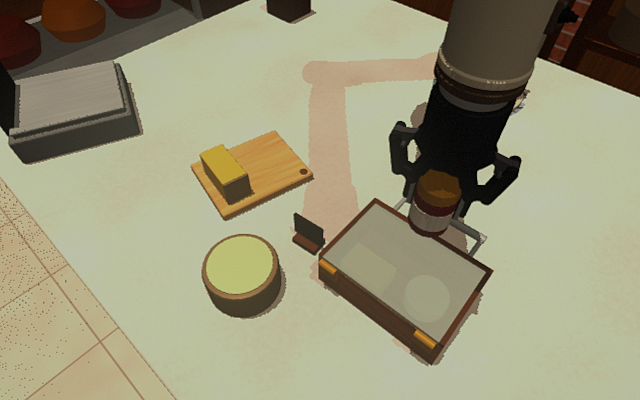

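The jar is held upright at about (437,205), clear of the lid, which is still shut. Carrying it over to the board.

Converted, 136 mm / 400 = 0.34, 105 mm / 400 = 0.2625.

Emit:
drive_effector:
  moves: [-0.0175, 0.0375, 0, 0, 0, 0, -0.05, 0.1075, 0, 0, 0, 0, -0.085, 0.185, 0, 0, 0, 0, -0.12, 0.2625, 0, 0, 0, 0, -0.155, 0.34, 0, 0, 0, 0]

```text
time_s: 5.55
tool_pos: [574.6, 36.5, 238.4]
orientation: [-3.107, -0.462, 0.004]
force: [0.8, -0.6, -1.8]
finger_gap: 0.598
finger_force: 62.8
```

Emit:
drive_effector:
  moves: [-0.035, 0.0775, 0, 0, 0, 0, -0.07, 0.155, 0, 0, 0, 0, -0.105, 0.2325, 0, 0, 0, 0, -0.14, 0.31, 0, 0, 0, 0, -0.175, 0.38, 0, 0, 0, 0]

```text
time_s: 6.05
tool_pos: [551.8, -129.6, 238.5]
orientation: [-3.107, -0.46, 0.004]
force: [0.5, -0.1, -1.2]
finger_gap: 0.597
finger_force: 62.8
```

Emit:
drive_effector:
  moves: [-0.03, 0.065, 0, 0, 0, 0, -0.05, 0.11, 0, 0, 0, 0, -0.0625, 0.13, 0, 0, 0, 0, -0.0625, 0.13, 0, 0, 0, 0, -0.0625, 0.13, 0, 0, 0, 0]

```text
time_s: 6.55
tool_pos: [544.2, -183.3, 239.5]
orientation: [-3.106, -0.463, 0.0]
force: [-0.5, 0.9, -1.8]
finger_gap: 0.598
finger_force: 62.8
```

```bash
python3 -c "
from h import *
rel((543.8,-185.3,67))"
```

```text
target (543.8, -185.3, 67) shift [ -0.9   2.1 172.5]
t 6.55 pos [ 544.2 -183.3  239.5] yaw 0.296 j [ 0.86  0.44 -0.76  1.75  0.34  1.09 -1.28] F [-0.5  0.9 -1.8]
```

Converted, 130 mm / 400 = 0.325, 105 mm / 400 = 0.2625.

Emit:
drive_effector:
  moves: [0, 0.005, 0.0375, 0, 0, 0, 0, 0.005, 0.1125, 0, 0, 0, 0, 0.005, 0.1875, 0, 0, 0, 0, 0.005, 0.2625, 0, 0, 0, 0, 0.005, 0.325, 0, 0, 0]

```text
time_s: 7.05
tool_pos: [544.1, -185.0, 107.4]
orientation: [-3.106, -0.465, 0.002]
force: [0.1, 0.7, -2.0]
finger_gap: 0.595
finger_force: 62.8
```

Emit:
drive_effector:
  moves: [0, 0, 0.045, 0, 0, 0, 0, 0, 0.075, 0, 0, 0, 0, 0, 0.09, 0, 0, 0, 0, 0, 0.09, 0, 0, 0, 0, 0, 0.09, 0, 0, 0]

```text
time_s: 7.55
tool_pos: [545.5, -186.6, 74.7]
orientation: [3.107, 0.462, 0.002]
force: [0.0, -0.6, -0.2]
finger_gap: 0.598
finger_force: 62.8
```

Emit:
drive_effector:
  moves: [0, 0, 0.005, 0, 0, 0, 0, 0, 0.01, 0, 0, 0, 0, 0, 0.0125, 0, 0, 0, 0, 0, 0.0125, 0, 0, 0]

```text
time_s: 7.95
tool_pos: [544.7, -186.9, 69.1]
orientation: [3.107, 0.461, 0.0]
force: [-0.4, 0.7, -2.0]
finger_gap: 0.597
finger_force: 62.8
```

Converted, 2 mm / 400 = 0.005, 1 mm / 400 = 0.0025.

Emit:
drive_effector:
  moves: [0, 0, 0.0025, 0, 0, 0, 0, 0, 0.005, 0, 0, 0, 0, 0, 0.005, 0, 0, 0, 0, 0, 0.005, 0, 0, 0]

```text
time_s: 8.35
tool_pos: [544.8, -186.7, 67.0]
orientation: [-3.107, -0.462, 0.0]
force: [-0.4, -0.4, -2.6]
finger_gap: 0.595
finger_force: 62.8
```

Emit:
drive_effector:
  moves: [0, 0, 0.0025, 0, 0, 0, 0, 0, 0.005, 0, 0, 0, 0, 0, 0.005, 0, 0, 0, 0, 0, 0.005, 0, 0, 0]

```text
time_s: 8.75
tool_pos: [544.9, -186.8, 65.5]
orientation: [3.107, 0.461, 0.0]
force: [-2.4, 0.0, 4.0]
finger_gap: 0.6
finger_force: 63.1
```

Emit:
drive_effector:
  moves: [0, 0, 0, 0, 0, 0, 0, 0, 0, 0, 0, 0, 0, 0, 0, 0, 0, 0]
  finger_gap: 0.75

```text
time_s: 9.05
tool_pos: [544.9, -186.8, 64.9]
orientation: [-3.107, -0.461, -0.0]
force: [-0.3, -0.2, 0.3]
finger_gap: 0.749
finger_force: 0.0
```

Emit:
drive_effector:
  moves: [0, 0, 0, 0, 0, 0, 0, 0, 0, 0, 0, 0]
  finger_gap: 1.0

```text
time_s: 9.25
tool_pos: [544.8, -186.8, 64.9]
orientation: [-3.107, -0.461, -0.0]
force: [0.5, -0.3, 0.3]
finger_gap: 0.999
finger_force: 0.0
```

Emit:
drive_effector:
  moves: [0, 0, -0.025, 0, 0, 0, 0, 0, -0.1, 0, 0, 0, 0, 0, -0.2, 0, 0, 0, 0, 0, -0.3, 0, 0, 0, 0, 0, -0.4, 0, 0, 0]

```text
time_s: 9.75
tool_pos: [544.6, -186.4, 227.2]
orientation: [-3.107, -0.462, -0.0]
force: [1.2, 0.6, -0.3]
finger_gap: 1.0
finger_force: 0.0
```

```bash
python3 -c "
from h import *
i,W,c=cam('top'); w=W.reshape(-1,3); k=(w[:,2]>90)&(w[:,2]<104)&(abs(w[:,0]-545)<45)&(abs(w[:,1]+185)<45); q=w[k]
if len(q): print(len(q),cv2.minAreaRect(q[:,:2].astype('f4')),np.median(q[:,2]))
i2,W2,c=cam('scene'); save(i2,'s3.png')
# bar grasp pt
rel((476.3,168.7,200))"
```

```text
281 ((551.6054077148438, -182.21957397460938), (32.79948425292969, 47.994422912597656), 39.116981506347656) 97.95366026312016
target (476.3, 168.7, 200) shift [  34.  -361.6   29.6]
t 9.85 pos [ 548.6 -187.   231.8] yaw 0.295 j [ 0.86  0.46 -0.75  1.75  0.35  1.06 -1.29] F [ 0.1 -0.4  0.1]
```

View pics/s3.png

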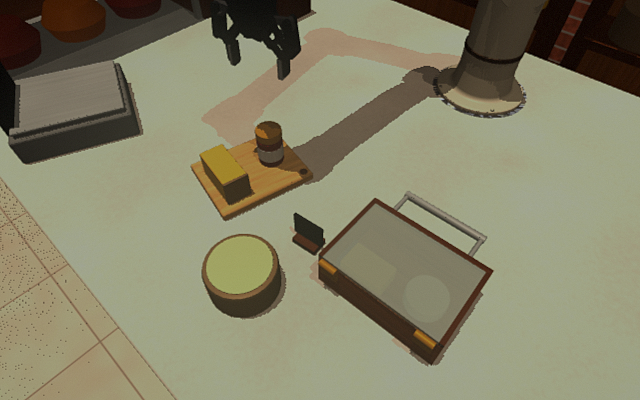

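The jar stands upright on the free half of the board, with its cap at (268,130) and 98 mm high as expected. Next I'll go above the bar, yawing +1.31 with the fingers half open.

Converted, -175 mm / 400 = -0.4375, -135 mm / 400 = -0.3375, -0.66 rad / 4 = -0.165.

Emit:
drive_effector:
  moves: [0.0075, -0.0625, 0, 0, 0, -0.03, 0.015, -0.15, 0, 0, 0, -0.0625, 0.0225, -0.2375, 0, 0, 0, -0.0975, 0.0325, -0.3375, 0, 0, 0, -0.1325, 0.0425, -0.4375, 0, 0, 0, -0.165]
  finger_gap: 0.5

```text
time_s: 10.35
tool_pos: [509.5, -13.2, 225.2]
orientation: [2.786, 1.45, -0.0]
force: [0.4, 0.8, 0.2]
finger_gap: 0.5
finger_force: 0.0
```

```bash
python3 -c "
from h import *
rel((476.3,168.7,200))"
```

```text
target (476.3, 168.7, 200) shift [ 129.9 -131.6   25.1]
t 10.35 pos [509.5 -13.2 225.2] yaw 0.96 j [ 0.77  0.4  -0.97  1.91  0.39  1.03 -0.98] F [0.4 0.8 0.2]
```

Converted, -127 mm / 400 = -0.3175, 125 mm / 400 = 0.3125, -0.64 rad / 4 = -0.16.

Emit:
drive_effector:
  moves: [0.065, -0.065, 0, 0, 0, -0.0325, 0.135, -0.135, 0, 0, 0, -0.065, 0.205, -0.205, 0, 0, 0, -0.0975, 0.265, -0.265, 0, 0, 0, -0.13, 0.3125, -0.3175, 0, 0, 0, -0.16]

```text
time_s: 10.85
tool_pos: [478.0, 163.1, 225.4]
orientation: [2.187, 2.255, 0.001]
force: [0.4, -0.1, -0.3]
finger_gap: 0.5
finger_force: 0.0
```

Emit:
drive_effector:
  moves: [0, 0, 0, 0, 0, 0, 0, 0, 0, 0, 0, 0, 0, 0, 0, 0, 0, 0]

```text
time_s: 11.15
tool_pos: [479.0, 159.7, 224.8]
orientation: [2.197, 2.245, -0.001]
force: [0.1, 0.1, 0.5]
finger_gap: 0.501
finger_force: 0.0
```

```bash
python3 -c "
from h import *
i,W,c=cam('wrist'); save(i,'w2.png')
w=W.reshape(-1,3); k=(w[:,2]>72)&(w[:,2]<88)&(abs(w[:,0]-476)<22)&(abs(w[:,1]-168)<55); q=w[k]
print(len(q))
if len(q)>50:
    p=np.polyfit(q[:,1],q[:,0],1); print(p,np.polyval(p,168.7),np.percentile(q[:,0],[2,98]),q[:,2].max())
rel((476.3,168.7,200))"
```

```text
1759
[-3.99076148e-02  4.82616935e+02] 475.884519897348 [468.02642241 483.37685597] 83.58989308870304
target (476.3, 168.7, 200) shift [ 9.2 -2.7 24.8]
t 11.2 pos [479.2 159.5 224.8] yaw 1.592 j [ 0.53  0.47 -1.13  1.92  0.49  1.07 -0.79] F [-0.3 -0.   0. ]
```

View pics/w2.png

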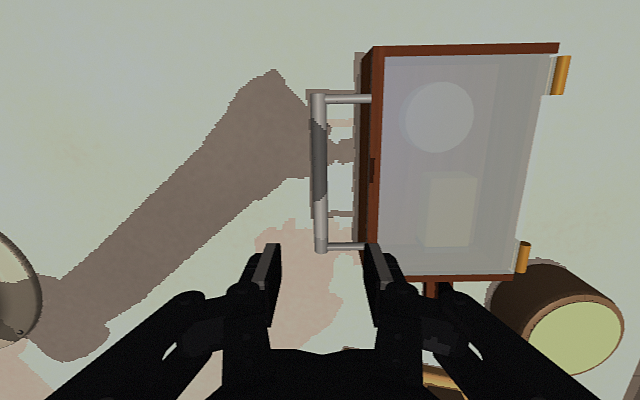

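The wrist view agrees: the bar is vertical at column 318 (rows 93–250), at x≈476, between the fingers. Align and descend.

Converted, 80 mm / 400 = 0.2, 60 mm / 400 = 0.15, -0.02 rad / 4 = -0.005.

Emit:
drive_effector:
  moves: [0.0225, -0.0075, 0, 0, 0, -0.005, 0.0225, -0.0075, 0.0625, 0, 0, -0.005, 0.0225, -0.0075, 0.15, 0, 0, -0.005, 0.0225, -0.0075, 0.2, 0, 0, -0.005, 0.0225, -0.0075, 0.2, 0, 0, -0.005]
  finger_gap: 0.45

```text
time_s: 11.7
tool_pos: [473.6, 168.9, 142.6]
orientation: [-2.17, -2.268, 0.007]
force: [-0.0, -0.7, 0.9]
finger_gap: 0.449
finger_force: 0.0
```

Emit:
drive_effector:
  moves: [0, 0, 0, 0, 0, 0, 0, 0, 0, 0, 0, 0, 0, 0, 0, 0, 0, 0]

```text
time_s: 12.0
tool_pos: [476.5, 170.3, 146.3]
orientation: [2.171, 2.269, 0.003]
force: [-0.5, -0.2, -0.2]
finger_gap: 0.449
finger_force: 0.0
```

```bash
python3 -c "
from h import *
rel((476.1,168.7,75))"
```

```text
target (476.1, 168.7, 75) shift [-1.6 -0.6 71.3]
t 12.0 pos [476.5 170.3 146.3] yaw 1.615 j [ 0.42  0.57 -1.03  1.99  0.62  0.93 -0.89] F [-0.5 -0.2 -0.2]
```

Converted, 70 mm / 400 = 0.175, 64 mm / 400 = 0.16.

Emit:
drive_effector:
  moves: [0, -0.0025, 0.0375, 0, 0, 0, 0, -0.0025, 0.0875, 0, 0, 0, 0, -0.0025, 0.13, 0, 0, 0, 0, -0.0025, 0.16, 0, 0, 0, 0, -0.0025, 0.175, 0, 0, 0]

```text
time_s: 12.5
tool_pos: [473.8, 169.6, 73.6]
orientation: [-2.171, -2.269, 0.002]
force: [-0.8, 0.4, -0.4]
finger_gap: 0.447
finger_force: 0.0
```

Emit:
drive_effector:
  moves: [0, 0, 0, 0, 0, 0, 0, 0, 0, 0, 0, 0]

```text
time_s: 12.7
tool_pos: [474.8, 170.3, 75.3]
orientation: [2.172, 2.27, 0.001]
force: [0.3, 0.3, -0.4]
finger_gap: 0.451
finger_force: 0.0
```

```bash
python3 -c "
from h import *
rel((476.1,168.7,75))"
```

```text
target (476.1, 168.7, 75) shift [-1.6  1.2  0.3]
t 12.7 pos [474.8 170.3  75.3] yaw 1.615 j [ 0.33  0.67 -0.92  2.03  0.74  0.82 -0.98] F [ 0.3  0.3 -0.4]
```

Positioned; close on the bar.

Converted, 1 mm / 400 = 0.0025.

Emit:
drive_effector:
  moves: [0, 0.0025, 0, 0, 0, 0, 0, 0.0025, 0, 0, 0, 0, 0, 0.0025, 0, 0, 0, 0]
  finger_gap: 0.22

```text
time_s: 13.0
tool_pos: [475.9, 170.0, 75.4]
orientation: [2.172, 2.269, 0.001]
force: [0.0, 0.6, 0.3]
finger_gap: 0.219
finger_force: 0.0
```

Emit:
drive_effector:
  moves: [0, 0, 0, 0, 0, 0, 0, 0, 0, 0, 0, 0, 0, 0, 0, 0, 0, 0, 0, 0, 0, 0, 0, 0]
  finger_gap: 0.0

```text
time_s: 13.4
tool_pos: [476.5, 170.0, 75.5]
orientation: [2.172, 2.269, 0.002]
force: [3.8, -0.8, 5.3]
finger_gap: 0.139
finger_force: 58.6
```

```bash
python3 -c "
from h import *
rel((476.1,168.7,75))
H=np.array([476.1,168.7,75])
psi=.039
for a in np.arange(.1,1.6,.1):
    r=195; d=r*(1-np.cos(a)); print(round(a,1),'d(y-tool) %.1f  up %.1f'%(d,r*np.sin(a)))"
```

```text
target (476.1, 168.7, 75) shift [-1.3 -0.5  0.5]
t 13.4 pos [476.5 170.   75.5] yaw 1.614 j [ 0.33  0.67 -0.92  2.02  0.74  0.82 -0.98] F [ 3.8 -0.8  5.3]
0.1 d(y-tool) 1.0  up 19.5
0.2 d(y-tool) 3.9  up 38.7
0.3 d(y-tool) 8.7  up 57.6
0.4 d(y-tool) 15.4  up 75.9
0.5 d(y-tool) 23.9  up 93.5
0.6 d(y-tool) 34.1  up 110.1
0.7 d(y-tool) 45.9  up 125.6
0.8 d(y-tool) 59.1  up 139.9
0.9 d(y-tool) 73.8  up 152.7
1.0 d(y-tool) 89.6  up 164.1
1.1 d(y-tool) 106.5  up 173.8
1.2 d(y-tool) 124.3  up 181.7
1.3 d(y-tool) 142.8  up 187.9
1.4 d(y-tool) 161.9  up 192.2
1.5 d(y-tool) 181.2  up 194.5
```

Converted, -38.7 mm / 400 = -0.0968, -28 mm / 400 = -0.07.

Emit:
drive_effector:
  moves: [0, 0.0003, -0.015, 0, 0, 0, 0, 0.0018, -0.04, 0, 0, 0, 0, 0.0053, -0.07, 0, 0, 0, 0, 0.0098, -0.0968, 0, 0, 0, 0, 0.0098, -0.0968, 0, 0, 0]

```text
time_s: 13.9
tool_pos: [480.1, 170.1, 114.2]
orientation: [2.173, 2.269, 0.002]
force: [5.7, 0.4, -4.5]
finger_gap: 0.139
finger_force: 58.7
```

```bash
python3 -c "
from h import *
rel((476.4,170,75.5))"
```

```text
target (476.4, 170, 75.5) shift [ 0.  -3.7 38.7]
t 13.9 pos [480.1 170.1 114.2] yaw 1.614 j [ 0.38  0.62 -0.98  2.    0.67  0.89 -0.93] F [ 5.7  0.4 -4.5]
```

Converted, -71.4 mm / 400 = -0.1785, -58.2 mm / 400 = -0.1455.

Emit:
drive_effector:
  moves: [0, 0.0093, -0.038, 0, 0, 0, 0, 0.0215, -0.075, 0, 0, 0, 0, 0.0368, -0.111, 0, 0, 0, 0, 0.0545, -0.1455, 0, 0, 0, 0, 0.0755, -0.1785, 0, 0, 0]

```text
time_s: 14.4
tool_pos: [507.7, 171.3, 185.0]
orientation: [-2.17, -2.269, 0.006]
force: [-2.3, -0.8, -1.9]
finger_gap: 0.139
finger_force: 58.4
```

```bash
python3 -c "
from h import *
rel((476.4,170,75.5))"
```

```text
target (476.4, 170, 75.5) shift [  0.3 -30.8 109.7]
t 14.4 pos [507.7 171.3 185. ] yaw 1.616 j [ 0.43  0.57 -1.05  1.88  0.57  1.04 -0.82] F [-2.3 -0.8 -1.9]
```

Converted, 55.5 mm / 400 = 0.1388, 42.8 mm / 400 = 0.107.

Emit:
drive_effector:
  moves: [0, 0.0233, -0.0313, 0, 0, 0, 0, 0.049, -0.0605, 0, 0, 0, 0, 0.0768, -0.0878, 0, 0, 0, 0, 0.107, -0.1125, 0, 0, 0, 0, 0.1388, -0.135, 0, 0, 0]

```text
time_s: 14.9
tool_pos: [559.5, 173.5, 240.0]
orientation: [-2.166, -2.269, 0.019]
force: [-16.6, -5.4, 18.2]
finger_gap: 0.14
finger_force: 60.2
```

Emit:
drive_effector:
  moves: [0, 0.0338, -0.0198, 0, 0, 0, 0, 0.0688, -0.0368, 0, 0, 0, 0, 0.1053, -0.0508, 0, 0, 0, 0, 0.1325, -0.0593, 0, 0, 0, 0, 0.1325, -0.0593, 0, 0, 0]

```text
time_s: 15.4
tool_pos: [618.1, 175.8, 265.8]
orientation: [2.173, 2.268, -0.003]
force: [-6.8, -4.3, 17.6]
finger_gap: 0.134
finger_force: 63.6
```

```bash
python3 -c "
from h import *
rel((671.0,177.6,270.5))"
```

```text
target (671.0, 177.6, 270.5) shift [-0.4 52.9 -4.7]
t 15.4 pos [618.1 175.8 265.8] yaw 1.614 j [ 0.36  0.65 -1.03  1.54  0.57  1.28 -0.71] F [-6.8 -4.3 17.6]
```

```bash
python3 -c "
from h import *
i,W,c=cam('scene'); save(cv2.resize(i[60:320,280:560],None,fx=2,fy=2),'s4.png'); np.save('s4.npy',W)
rel((671.0,177.6,270.5)); print(readout.observe()['torque'])"
```

```text
target (671.0, 177.6, 270.5) shift [-0.4 53.6 -5. ]
t 15.45 pos [617.4 175.7 265.6] yaw 1.614 j [ 0.36  0.65 -1.03  1.54  0.57  1.28 -0.71] F [-7.6 -4.8 17. ]
[-1.17551251  1.91670084 -0.16894381]
```

View pics/s4.png

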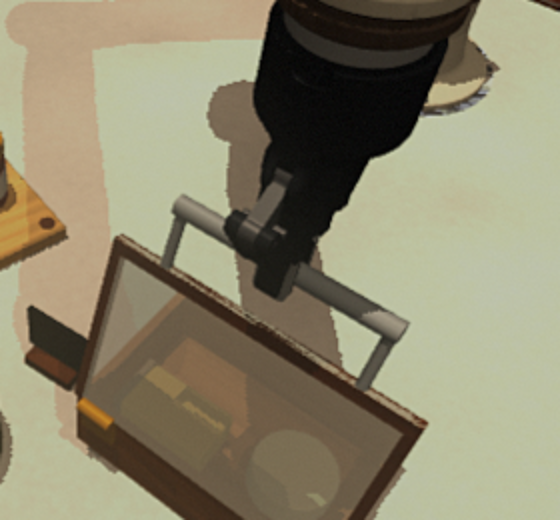

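The fingers hold the bar at its middle and the lid stands at about 1.3 rad. The force is purely radial (compressive), so I'll relax outward by a couple of mm and measure the lid plane from depth.

Converted, -2 mm / 400 = -0.005, -0.5 mm / 400 = -0.0013.

Emit:
drive_effector:
  moves: [0, -0.0013, -0.005, 0, 0, 0, 0, -0.0013, -0.005, 0, 0, 0]

```text
time_s: 15.65
tool_pos: [616.3, 175.6, 265.4]
orientation: [-2.172, -2.269, 0.005]
force: [-5.0, -3.2, 7.5]
finger_gap: 0.139
finger_force: 62.6
```

Add to h.py:
```python
def lid():
    # bar ends + panel points in case frame (u from hinge toward +x, z)
    psi=.039; H=np.array([671.2,176.3]); e=np.array([np.cos(psi),np.sin(psi)]); f=np.array([-e[1],e[0]])
    for n in("scene","top"):
        i,W,c=cam(n); w=W.reshape(-1,3); w=w[~np.isnan(w[:,0])]
        u=(w[:,:2]-H)@e; v=(w[:,:2]-H)@f; z=w[:,2]
        for nm,k in(("barL",(v>38)&(v<72)&(z>235)&(u>-130)&(u<60)),("barR",(v<-38)&(v>-72)&(z>235)&(u>-130)&(u<60)),("edgeL",(abs(v-107)<4)&(z>95)&(z<215)&(u>-120)&(u<40)),("edgeR",(abs(v+107)<4)&(z>95)&(z<215)&(u>-120)&(u<40))):
            if k.sum()>15:
                print(n,nm,k.sum(),"u med",np.median(u[k]).round(1),"range",np.percentile(u[k],[2,98]).round(1),"z 98%",np.percentile(z[k],98).round(1), "slope u/z",np.polyfit(z[k],u[k],1).round(3) if nm[0]=="e" else "")
```

```bash
python3 -c "
from h import *
lid(); rel((671.0,177.6,270.5))"
```

```text
scene barL 1675 u med -47.7 range [-59.8 -37.8] z 98% 494.4 slope u/z 
scene barR 404 u med -48.5 range [-57.7 -43.2] z 98% 270.2 slope u/z 
scene edgeL 549 u med -20.1 range [-35.   -1.4] z 98% 212.5 slope u/z [-0.294 27.474]
scene edgeR 215 u med -20.0 range [-34.9  -1.4] z 98% 212.9 slope u/z [-0.295 27.657]
top barL 477 u med -57.0 range [-74.7 -41.2] z 98% 650.9 slope u/z 
top barR 6545 u med -78.7 range [-127.7  -26.8] z 98% 680.0 slope u/z 
top edgeR 88 u med -22.5 range [-39.2  -2.1] z 98% 211.8 slope u/z [-0.296 24.603]
target (671.0, 177.6, 270.5) shift [-0.5 54.7 -5.3]
t 15.75 pos [616.3 175.7 265.4] yaw 1.615 j [ 0.36  0.65 -1.03  1.54  0.57  1.28 -0.7 ] F [-5.4 -4.1  8. ]
```

Converted, 36 mm / 400 = 0.09, 28 mm / 400 = 0.07.

Emit:
drive_effector:
  moves: [0, 0.0175, -0.006, 0, 0, 0, 0, 0.0425, -0.0118, 0, 0, 0, 0, 0.07, -0.0173, 0, 0, 0, 0, 0.09, -0.02, 0, 0, 0, 0, 0.09, -0.02, 0, 0, 0]

```text
time_s: 16.25
tool_pos: [653.9, 177.2, 273.8]
orientation: [2.173, 2.269, -0.001]
force: [-2.1, -4.3, 7.7]
finger_gap: 0.136
finger_force: 60.8
```

```bash
python3 -c "
from h import *
lid(); rel((671.2,177.6,273))"
```

```text
scene barL 2097 u med -10.2 range [-23.   -0.6] z 98% 507.2 slope u/z 
scene barR 401 u med -11.7 range [-19.7  -8.9] z 98% 277.1 slope u/z 
scene edgeL 423 u med -2.7 range [-7.5  3.4] z 98% 213.3 slope u/z [-0.09  11.916]
scene edgeR 159 u med -2.4 range [-7.5  3.3] z 98% 212.5 slope u/z [-0.092 12.347]
top barL 453 u med -20.8 range [-38.8  -3.7] z 98% 659.3 slope u/z 
top barR 8384 u med -58.8 range [-126.     7.3] z 98% 687.4 slope u/z 
top edgeR 38 u med -9.1 range [-15.7  -0.1] z 98% 212.9 slope u/z [-0.09  5.48]
target (671.2, 177.6, 273) shift [-0.4 17.9  0.7]
t 16.35 pos [653.3 177.2 273.7] yaw 1.614 j [ 0.32  0.7  -1.    1.44  0.59  1.33 -0.68] F [-1.9 -2.9  8. ]
```

Converted, 17.7 mm / 400 = 0.0443, 16 mm / 400 = 0.04.

Emit:
drive_effector:
  moves: [0, 0.0125, -0.001, 0, 0, 0, 0, 0.0275, -0.0018, 0, 0, 0, 0, 0.04, -0.002, 0, 0, 0, 0, 0.0443, -0.002, 0, 0, 0, 0, 0.0443, -0.002, 0, 0, 0]

```text
time_s: 16.85
tool_pos: [672.0, 178.0, 273.7]
orientation: [2.172, 2.268, 0.0]
force: [-0.1, -3.8, 3.6]
finger_gap: 0.135
finger_force: 62.4
```

Emit:
drive_effector:
  moves: [0, 0, 0, 0, 0, 0, 0, 0, 0, 0, 0, 0, 0, 0, 0, 0, 0, 0]

```text
time_s: 17.15
tool_pos: [671.4, 178.0, 273.7]
orientation: [2.172, 2.269, -0.0]
force: [0.6, -4.6, 3.7]
finger_gap: 0.135
finger_force: 62.4
```

```bash
python3 -c "
from h import *
lid(); rel((671.2,177.6,273))"
```

```text
scene barL 2643 u med 6.9 range [-5.8 16.4] z 98% 514.1 slope u/z 
scene barR 401 u med 4.6 range [-3.8  8.4] z 98% 278.2 slope u/z 
scene edgeL 361 u med 5.1 range [4.1 6.1] z 98% 212.6 slope u/z [-1.000e-03  5.285e+00]
scene edgeR 154 u med 5.2 range [4.5 6.1] z 98% 212.3 slope u/z [-0.     5.245]
top barL 439 u med -4.1 range [-30.5  13.7] z 98% 659.6 slope u/z 
top barR 8810 u med -48.2 range [-124.1   23.6] z 98% 685.4 slope u/z 
top edgeR 64 u med -4.3 range [-4.9  2.9] z 98% 208.0 slope u/z [-0.007 -1.568]
target (671.2, 177.6, 273) shift [-0.4 -0.1  0.7]
t 17.25 pos [671.3 178.  273.7] yaw 1.614 j [ 0.29  0.73 -0.99  1.39  0.61  1.35 -0.66] F [-0.  -4.2  3.7]
```

Emit:
drive_effector:
  moves: [0, 0, 0, 0, 0, 0, 0, 0, 0, 0, 0, 0, 0, 0, 0, 0, 0, 0, 0, 0, 0, 0, 0, 0, 0, 0, 0, 0, 0, 0]

```text
time_s: 17.75
tool_pos: [671.3, 178.0, 273.6]
orientation: [2.172, 2.269, -0.001]
force: [-0.4, -5.6, 3.9]
finger_gap: 0.136
finger_force: 62.4
```

```bash
python3 -c "
from h import *
i,W,c=cam('scene'); save(i,'s5.png'); rel((671.2,177.6,273)); print(np.abs(readout.observe()['joint_velocities']).max())"
```

```text
target (671.2, 177.6, 273) shift [-0.4 -0.2  0.7]
t 17.8 pos [671.3 178.  273.7] yaw 1.614 j [ 0.29  0.73 -0.99  1.39  0.61  1.35 -0.66] F [-0.1 -5.3  4.5]
0.0021134127389309254
```

View pics/s5.png

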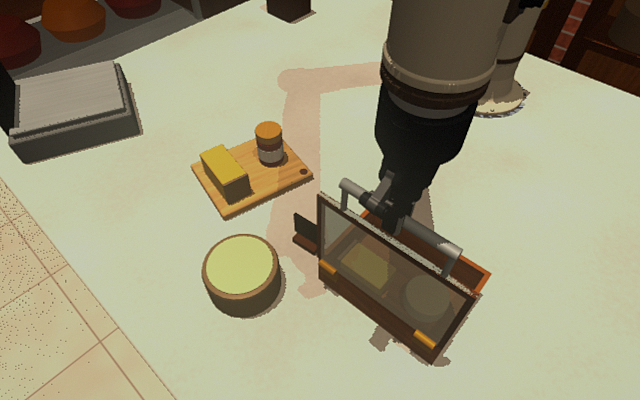

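The lid stands upright with the bar gripped near (395,215). The jar is upright on the board at (268,140), and the cheeses and marker haven't moved. Handing in.

```bash
python3 -c "
from bench import ctrl, viewer, job, readout
print(job.job_done())"
```

```text
the job is handed in; nothing more can be done
None
```

The jam jar is upright on the free half of the board, and the gripper is holding the lid by its bar at the balance point (measured within about 0.01 rad of upright); I handed the job in at about 18 s, with the cheeses and marker still in place.

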